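# Unlock and take off the cleaning cap of a chocolate pump

### The job

The chocolate pump is due for rinsing: slide the metal fork jaw all the way open so that it lets go of the wing of the blue cap, then unscrew the cap and lift it off. Nobody knows whether this pump has a right-hand or a left-hand thread, so try it one way and, if it will not go, the other; turn it the way that gives until it is free, and finish while holding it in the gripper, upright, straight above its port and a good 6 cm clear of it, leaving the jaw open and the other things on the bench alone.

Things in the scene. Friction and masses are not known exactly. Their poses are not given: they have to be found in the camera images.
- pump: White tabletop chocolate pump, fixed, yaw up to 0.35. Origin on the bench under the port's centre, z up. Base 40 mm high: x -165 to 53, y -45 to 72 mm. Drive housing 120 mm high: x +-55, y 72 to 172, with a motor 99 mm high on to y 222. Outlet pipe at x 15 out to y -95, below 42 mm high. The fork jaw slides along x on the base, on the port's -x side.
- port (a point): Centre of the port's seat on top of the pump's base, 40 mm above the bench, where the cap's lower rim rests. Axes as the pump.
- cap: Blue plastic wing cap, about 0.16 kg. Origin: centre of its lower rim, at first on the port's seat, z up. Round skirt and top, 50 mm across, 28 mm high; on it an upright wing to grip: 60 mm long along x, 12 mm thick along y, 28 to 64 mm above the origin. At first the wing lies along the pump's x (within 0.04 rad). It stays at the angle at which it is let go, and does not rise as it turns.
- cap_wing (a point): Top centre of the cap's wing, 64 mm above its origin. Hidden quick thread: locked, the cap cannot lift (2 mm play). Turned the wrong way a stop holds it after 0.1 rad, then the wing slips in the grip; turned 1.0 rad or more the right way (1.2 is safe; stop at about 2) it lifts straight off. The right way, clockwise or anticlockwise, differs from start to start and cannot be seen.
- jaw (a joint): Travel of the fork jaw in m: 0 closed (its fork straddles the -x end of the wing, so the cap cannot turn), 0.05 fully open. Starts at 0 to 0.008. Slides towards the pump's -x, away from the cap, against about 3 N of friction, and stays where left. Fully open, the fork ends 66 mm from the port's axis.
- jaw_handle (a point): Top centre of the jaw's red handle: upright tab 32 mm wide along the pump's y, 12 mm thick along x, 68 to 118 mm above the bench; at jaw 0 it is 95 mm from the port's axis, on its -x side. Moves with the jaw; axes as the pump. The fork between handle and cap is 33 mm wide, ends 25 mm from the handle, its top 92 mm above the bench.
- tray: Dark baking tray with chocolate hearts, 200 x 240 x 18 mm, origin under its centre. Leave alone.
- paper_roll: Upright white paper roll, 90 mm diameter, 150 mm high, origin under its centre. Leave alone.
- wafer_box: Clear box of wafer sticks, 150 x 190 x 60 mm, origin under its centre. Leave alone.
- spatula: Spatula with a wooden handle lying flat on the bench to the right of and beyond the pump, 280 mm long along its x, origin at about the middle of its length. Leave alone.

How it is judged:
By the outcome, as a careful person would: the job done as asked, in the order asked, and still so for the second after the job is handed in, while the arm keeps its last pose, push and grip.
It also fails if it takes over 67 s, if anything falls off the work surface, if the arm or the gripper's body presses on something with over 40 N, if the wrist force passes 120 N, or if a joint passes its speed limit or range.

### The arm

A 6-joint arm with a two-finger parallel gripper is mounted at the origin on the work surface. World frame = base frame: x ahead of the robot, y to its left, z up, the work surface at z = 0. Lengths are in mm, angles in degrees, forces in N, time in s.
With the tool pointing down it reaches from about 275 to 975 mm from the base axis. Payload 8.4 kg.
Tool frame: the origin (TCP) lies on the centre line of the jaws, within the pads' length; the fingertips stand 14 mm ahead of it and the grasp point (between the pads) lies 5 mm behind it (env.tips_ahead is the distance from the TCP to the fingertips, in mm); z points along the fingers, y is the line along which they close (so a half turn about z gives the same grasp; the last joint's range is limited). The gripper opens to 92 mm and grips with 3 to 60 N. Pads are 20 mm wide; open, the fingers measure 128 mm over their backs; the gripper's body (75 mm by 189 mm) begins 69 mm behind the grasp point.
Start: joints at [-65.512, 20.225, 93.587, -0, 66.188, -0.138], TCP at [260.429, -568.159, 228.583] pointing down, gripper open.
Joint ranges: [-150.9, 150.9], [-52.94, 120.26], [3.33, 152.33], [-74.26, 254.26], [0, 154.13], [-172.89, 172.89]. Speed limits (degrees/s): [127.2, 127.2, 159.86, 180, 180, 180].

### API

Orientations are given as [roll, pitch, yaw] about the fixed x, y, z axes, in that order (R = Rz(yaw) Ry(pitch) Rx(roll)).
In Python, from plant import monitor, capture, order, env gives the robot as it stands.
- The arm moves only by the tool carry_out, never from a script. Its argument "plan" is one flat list of numbers, 6 for each row, row after row: the shift along the world's x, y, z in units of 30 mm (1.0 is 30 mm), then the turn, a rotation vector about the world's x, y, z in units of 6 degrees (1.0 is 6 degrees). A call has 1 to 5 rows; each row shifts and turns the commanded pose from where the row before left it; what a row does not reach is not made up. A row lasts 1/12 s, in which the tool goes at most 41.7 mm and 7.16 degrees, less where a joint would pass 70% of its speed; a pose out of reach is approached as far as the arm can. A call is refused whole if a number of a shift passes 1 or a number of a turn 1, either way. A call with a gripper value outside its range is refused whole. "hand" is the finger opening in mm, from 0 to 91.9, set as the call begins (left out, the last holds). The fingers move at their own pace and stop on an object; "newtons" is the grip in N (left out, the last holds). Time passes only in rows, so rows that do not move let the fingers close. It gives the time, the measured TCP pose, the force, the opening and the grip force at its end, in the units of the state.
- monitor.read_state(): the state, without advancing time (a new reading comes with each control period).
- capture(name): name is "scene" or "top"; returns a dict with "image" (480x640x3 uint8, red, green, blue), "fx", "fy", "cx", "cy" (pixels), "k1" (the pictures are not rectified: a ray, as slopes to the right and down, at radius r is drawn at 1 + k1 r^2 times it, then the intrinsics apply), "R" (3x3) and "t" (3): a world point X has camera coordinates R X + t. Camera axes: x right, y down, z forward; pixel columns grow to the right and rows downward; lengths in mm; the calibration is good to about 2 mm. A picture is of the moment at which its call begins. There is no depth.
- order.close_job(): hands the job in; it is judged then, once.
The state is a dict: "time_s": time; "q": joint angles; "qd": joint speeds; "tau": joint torques, N m; "tool_pos": TCP position; "eef_rot": TCP orientation; "ft_force": force on the tool from outside, world axes, zero at the start; "ft_torque": the same for the moment, N m; "finger_gap": finger opening in mm; "grip_force": force on a finger pad.
Only numpy, scipy, OpenCV 4.12 (cv2) and the standard library are available. Lean on these libraries where they do the work, as an engineer would, in place of code of your own. Each camera call takes 0.05 s, during which the arm holds its last target. There are 200 camera calls.

## Working session

There is one attempt and no reset: what is moved stays moved. The work goes in short steps, Python scripts to look and compute and a tool call to move; the robot and the scene stay as the last step left them, time stands still between calls to the robot, and variables do not carry over. Pictures are saved under pics/ and viewed, at most 10 in all, crops included, and the job is handed in when it is done.

Besides the shell and the picture viewer there is one more tool, called after "Emit:" as name(argument=value, ...) on one line, values as JSON. carry_out: Moves the arm, as the interface text tells. Its arguments: {"type":"object","properties":{"plan":{"type":"array"},"hand":{"type":"number"},"newtons":{"type":"number"}},"required":["plan"]}

```bash
mkdir -p pics; ls
python3 - <<'E'
from plant import monitor, capture, order, env
import cv2,numpy as np
s=monitor.read_state()
print({k:np.round(v,2) for k,v in s.items()})
a=[]
for n in("scene","top"):
    c=capture(n); cv2.imwrite(f"pics/{n}0.png",c["image"][:,:,::-1]); print(n,c["fx"],c["fy"],c["cx"],c["cy"],c["k1"],np.round(c["R"],3).tolist(),np.round(c["t"],1))
E
```

```text
pics
{'time_s': np.float64(0.0), 'q': array([-65.51,  20.26,  93.63,   0.  ,  66.19,  -0.14]), 'qd': array([ 0.09,  0.07,  0.06,  0.03,  0.1 , -0.1 ]), 'tau': array([-0.000e+00, -5.938e+01, -3.342e+01,  7.000e-02,  2.000e-02,
       -0.000e+00]), 'tool_pos': array([ 260.24, -567.74,  227.87]), 'eef_rot': array([-179.92,   -0.  ,   24.62]), 'ft_force': array([0.5 , 0.15, 0.13]), 'ft_torque': array([ 0.  , -0.  , -0.01]), 'grip_force': np.float64(0.0), 'finger_gap': np.float64(91.89)}
scene 488.7798512314014 488.7798512314014 323.87570463723256 237.31892729714514 -0.02180343004337867 [[0.898, 0.439, 0.009], [0.357, -0.719, -0.597], [-0.255, 0.539, -0.802]] [-551.3 -144.  1467.1]
top 434.50708453121854 434.50708453121854 322.17981958420637 241.7576850587879 0.005463938957682371 [[-0.017, -1.0, 0.003], [-0.997, 0.017, -0.078], [0.078, -0.005, -0.997]] [  31.6  614.8 1214. ]
```

View pics/top0.png

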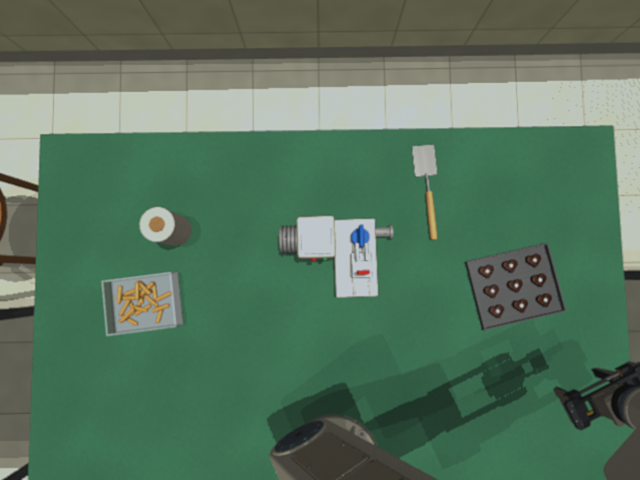

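View pics/scene0.png

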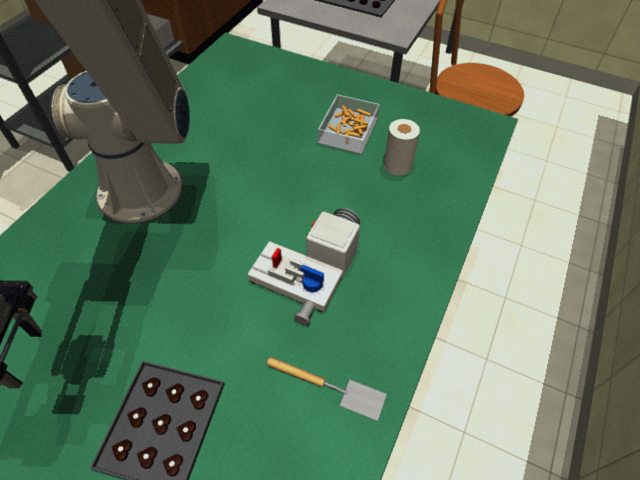

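Top view: blue cap near (360,236), red handle near (362,272), housing to the left (+y); the pump's x points roughly away from the robot. In the scene view the cap is near (313,277) and the handle near (277,257).

```bash
cat > h.py <<'E'
from plant import monitor, capture, order, env
import cv2,numpy as np
def ray(c,uv):
    uv=np.atleast_2d(uv).astype(float); d=(uv-[c["cx"],c["cy"]])/[c["fx"],c["fy"]]; s=d.copy()
    for _ in range(8): s=d/(1+c["k1"]*(s**2).sum(1,keepdims=True))
    R=np.array(c["R"]);t=np.array(c["t"])
    return -R.T@t,(np.c_[s,np.ones(len(s))])@R
def plane(c,uv,z):
    o,d=ray(c,uv); return (o+d*((z-o[2])/d[:,2])[:,None])[:,:2]
def mask(c,col):
    h=cv2.cvtColor(c["image"],cv2.COLOR_RGB2HSV); H,S,V=[h[...,i].astype(int) for i in range(3)]
    if col=="blue": return ((abs(H-110)<14)&(S>120)&(V>50)).astype(np.uint8)
    if col=="red": return (((H<6)|(H>174))&(S>150)&(V>60)).astype(np.uint8)
def blobs(m,mn=15):
    n,l,s,ce=cv2.connectedComponentsWithStats(m); return [(s[i].tolist(),ce[i].round(1).tolist(),l==i) for i in range(1,n) if s[i,4]>=mn]
def tri(a,ua,b,ub):
    o1,d1=ray(a,ua);o2,d2=ray(b,ub);d1=d1[0];d2=d2[0]
    k=np.linalg.lstsq(np.c_[d1,-d2],o2-o1,rcond=None)[0]; p=o1+k[0]*d1;q=o2+k[1]*d2
    return (p+q)/2,np.linalg.norm(p-q)
E
python3 - <<'E'
from h import *
for n,b in(("top",(270,200,400,310)),("scene",(235,200,375,330))):
    c=capture(n)
    for k in("blue","red"):
        for s,ce,m in blobs(mask(c,k)):
            print(n,k,s,ce,[plane(c,ce,z)[0].round(1).tolist() for z in (68,100,118)])
    im=c["image"][b[1]:b[3],b[0]:b[2],::-1]
    f=5 if n=="top" else 4.5
    cv2.imwrite(f"pics/{n}1.png",cv2.resize(im,None,fx=f,fy=f,interpolation=cv2.INTER_CUBIC))
E
```

```text
top blue [351, 225, 18, 22, 241] [359.9, 235.9] [[626.3, -82.6], [623.4, -79.7], [621.8, -78.0]]
top red [358, 271, 11, 3, 32] [362.8, 272.0] [[527.1, -88.2], [526.9, -85.1], [526.8, -83.3]]
scene blue [301, 265, 23, 27, 423] [311.6, 278.5] [[622.6, -88.7], [631.9, -106.2], [637.2, -116.1]]
scene red [272, 248, 9, 20, 114] [276.1, 257.4] [[513.3, -72.7], [526.0, -90.7], [533.2, -100.8]]
```

View pics/top1.png

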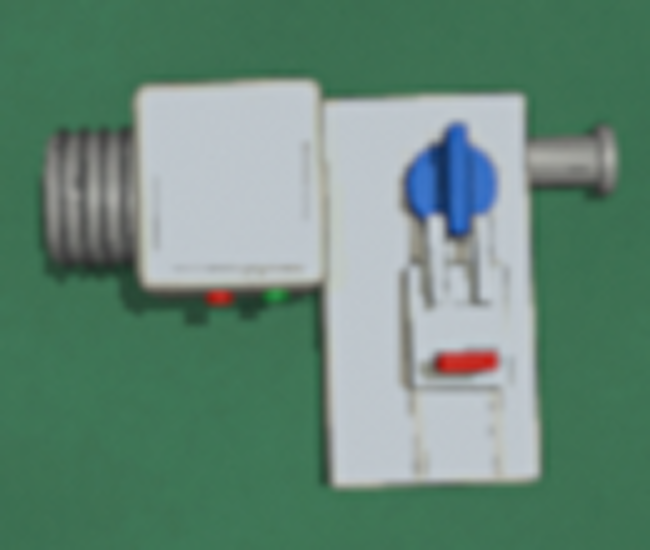

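View pics/scene1.png

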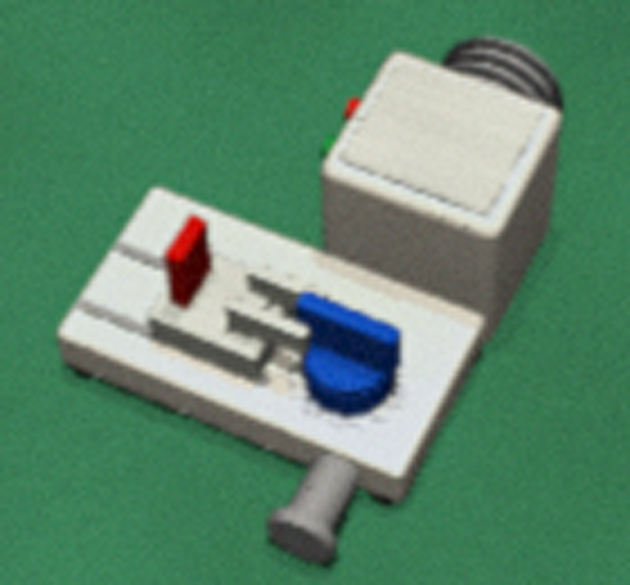

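Crops: in the top crop the wing top runs (456,125) to (460,235), the skirt disc is centred near (452,186), the handle top spans (437–497,360), and the base corners are (523,95), (539,480) and (333,487). The scene crop shows the fork straddling the wing's near end.

Run:
```python
from h import *
c=capture("top");s=capture("scene")
T=lambda u,v,z:plane(c,[270+(u-2)/5,200+(v-2)/5],z)[0]
S=lambda u,v:[235+(u-2)/4.5,200+(v-2)/4.5]
TP=lambda u,v:[270+(u-2)/5,200+(v-2)/5]
A,B,C=T(523,95,40),T(539,480,40),T(333,487,40)
print("corners",A.round(1),B.round(1),C.round(1),np.linalg.norm(A-B),np.linalg.norm(B-C))
yaw=np.arctan2(*(A-B)[::-1]); y2=np.arctan2(*(C-B)[::-1])-np.pi/2; print("yaw",yaw,y2)
for y in (yaw,y2):
    R=np.array([[np.cos(y),-np.sin(y)],[np.sin(y),np.cos(y)]])
    print("port",A-R@[53,-45],B-R@[-165,-45],C-R@[-165,72])
w1,w2=T(456,125,104),T(460,232,104); print("wing",w1,w2,(w1+w2)/2,np.linalg.norm(w1-w2),np.arctan2(*(w1-w2)[::-1]))
print("skirt",T(452,186,68))
h1,h2=T(437,362,118),T(497,358,118);print("handle",(h1+h2)/2,np.linalg.norm(h1-h2),np.arctan2(*(h1-h2)[::-1])-np.pi/2)
print("wing tri far",tri(c,TP(456,127),s,S(398,335)),"near",tri(c,TP(459,228),s,S(304,298)))
print("handle tri",tri(c,TP(467,360),s,S(187,234)))
```

```text
corners [ 677.2 -126.8] [ 461. -130.] [459.1 -15.1] 216.14424074923278 114.8488167688065
yaw 0.014822381570958797 0.01657569682317339
port [623.50109332 -82.54657829] [625.35664872 -82.51907253] [625.18719187 -84.67318058]
port [623.42366265 -82.64073113] [625.27321777 -82.23104979] [625.30887349 -84.3819375 ]
wing [653.31450258 -82.42442595] [595.96517856 -83.18000513] [624.63984057 -82.80221554] 57.354301186816755 0.013174269809665287
skirt [623.78542588 -82.8320443 ]
handle [527.81142398 -83.88530739] 31.51142417741176 0.049375375229764096
wing tri far (array([651.82600295, -83.05307596, 101.39498718]), np.float64(1.6406742297203023)) near (array([596.75376636, -83.87318416, 101.27596788]), np.float64(3.584632521636823))
handle tri (array([526.2670585 , -84.84391883, 117.91006188]), np.float64(3.62509112506762))
```

Emit:
carry_out(plan=[0.524,0.949,0,0,0,0.65,0.524,0.949,0,0,0,0.65,0.524,0.949,0,0,0,0.65,0.524,0.949,0,0,0,0.65,0.524,0.949,0,0,0,0.65], hand=50, newtons=20)

```text
time_s: 0.72
tool_pos: [339.4, -424.5, 228.6]
eef_rot: [180.0, -0.0, 44.3]
ft_force: [0.7, -0.7, 0.1]
finger_gap: 60.6
grip_force: 0.0
```

Emit:
carry_out(plan=[0.524,0.949,0,0,0,0.65,0.524,0.949,0,0,0,0.65,0.524,0.949,0,0,0,0.65,0.524,0.949,0,0,0,0.65,0.524,0.949,0,0,0,0.65])

```text
time_s: 1.13
tool_pos: [418.1, -282.0, 228.7]
eef_rot: [180.0, 0.0, 63.8]
ft_force: [0.9, -0.3, 0.4]
finger_gap: 50.1
grip_force: 0.0
```

Emit:
carry_out(plan=[0.524,0.949,0,0,0,0.65,0.524,0.949,0,0,0,0.65,0.524,0.949,0,0,0,0.65,0.524,0.949,0,0,0,0.65,0.524,0.949,0,0,0,0.65])

```text
time_s: 1.55
tool_pos: [496.8, -139.6, 228.8]
eef_rot: [180.0, 0.0, 83.3]
ft_force: [0.7, -0.2, 0.6]
finger_gap: 49.9
grip_force: 0.0
```

Emit:
carry_out(plan=[0.524,0.949,0,0,0,0.65,0.524,0.949,0,0,0,0.65,0,0,0,0,0,0,0,0,0,0,0,0])

```text
time_s: 1.88
tool_pos: [528.1, -82.9, 228.5]
eef_rot: [-180.0, 0.0, 91.1]
ft_force: [-0.2, -0.8, -0.3]
finger_gap: 50.3
grip_force: 0.0
```

Emit:
carry_out(plan=[0,0,-1,0,0,0,0,0,-1,0,0,0,0,0,-1,0,0,0,0,0,-0.93,0,0,0,0,0,0,0,0,0])

```text
time_s: 2.3
tool_pos: [524.0, -84.8, 106.3]
eef_rot: [-179.6, -0.1, 90.8]
ft_force: [-1.2, 0.6, -0.2]
finger_gap: 50.0
grip_force: 0.0
```

Emit:
carry_out(plan=[0,0,0,0,0,0,0,0,0,0,0,0,0,0,0,0,0,0,0,0,0,0,0,0,0,0,0,0,0,0], hand=0)

```text
time_s: 2.72
tool_pos: [528.4, -84.4, 112.1]
eef_rot: [179.9, 0.0, 90.9]
ft_force: [-4.2, -0.3, 3.3]
finger_gap: 18.5
grip_force: 2.5
```

Emit:
carry_out(plan=[0,0,0,0,0,0,0,0,0,0,0,0,0,0,0,0,0,0])

```text
time_s: 2.97
tool_pos: [527.7, -84.3, 111.5]
eef_rot: [180.0, 0.0, 90.9]
ft_force: [-2.7, 0.2, 6.6]
finger_gap: 11.8
grip_force: 20.0
```

Emit:
carry_out(plan=[-0.3,-0.005,0,0,0,0,-0.3,-0.005,0,0,0,0,-0.3,-0.005,0,0,0,0,-0.3,-0.005,0,0,0,0,-0.2,0,0,0,0,0])

```text
time_s: 3.38
tool_pos: [485.5, -85.0, 111.5]
eef_rot: [179.9, 0.0, 90.9]
ft_force: [4.6, -0.9, 4.5]
finger_gap: 11.9
grip_force: 20.0
```

Emit:
carry_out(plan=[-0.07,0,0,0,0,0,-0.07,0,0,0,0,0,0,0,0,0,0,0])

```text
time_s: 3.63
tool_pos: [481.2, -85.1, 111.4]
eef_rot: [179.9, 0.0, 90.9]
ft_force: [1.4, -0.4, 10.0]
finger_gap: 11.7
grip_force: 20.0
```

Emit:
carry_out(plan=[-0.05,0,0,0,0,0,-0.05,0,0,0,0,0,0,0,0,0,0,0])

```text
time_s: 3.88
tool_pos: [478.6, -85.1, 111.4]
eef_rot: [179.9, 0.0, 90.9]
ft_force: [3.4, -0.4, 7.7]
finger_gap: 11.9
grip_force: 20.0
```

Emit:
carry_out(plan=[-0.05,0,0,0,0,0,-0.05,0,0,0,0,0,0,0,0,0,0,0])

```text
time_s: 4.13
tool_pos: [478.0, -85.2, 111.5]
eef_rot: [179.6, 0.1, 90.9]
ft_force: [11.9, -0.7, -4.1]
finger_gap: 11.6
grip_force: 20.0
```

Emit:
carry_out(plan=[-0.05,0,0,0,0,0,0,0,0,0,0,0])

```text
time_s: 4.3
tool_pos: [478.0, -85.2, 111.5]
eef_rot: [179.5, 0.1, 90.9]
ft_force: [18.0, -0.5, -8.8]
finger_gap: 11.8
grip_force: 20.0
```

Emit:
carry_out(plan=[0.08,0,0,0,0,0,0,0,0,0,0,0])

```text
time_s: 4.47
tool_pos: [478.1, -85.1, 111.5]
eef_rot: [179.8, 0.0, 90.9]
ft_force: [6.7, -0.9, 3.1]
finger_gap: 11.8
grip_force: 20.0
```

Emit:
carry_out(plan=[0,0,0,0,0,0,0,0,0,0,0,0,0,0,0,0,0,0,0,0,0,0,0,0], hand=44)

```text
time_s: 4.8
tool_pos: [475.3, -84.6, 110.3]
eef_rot: [-179.9, -0.0, 90.9]
ft_force: [0.2, 0.2, 0.4]
finger_gap: 36.6
grip_force: 0.0
```

Emit:
carry_out(plan=[0,0,1,0,0,0,0,0,1,0,0,0,0,0,1,0,0,0,0.3,0,0,0,0,-1,0.3,0,0,0,0,-1])

```text
time_s: 5.22
tool_pos: [495.0, -84.9, 202.6]
eef_rot: [179.8, -0.0, 78.7]
ft_force: [-1.0, -0.1, -0.1]
finger_gap: 44.1
grip_force: 0.0
```

Emit:
carry_out(plan=[0.33,0,0,0,0,-1,0.33,0,0,0,0,-1,0.33,0,0,0,0,-1,0.33,0,0,0,0,-1,0.33,0,0,0,0,-1])

```text
time_s: 5.63
tool_pos: [543.7, -84.7, 200.3]
eef_rot: [-179.9, 0.0, 48.6]
ft_force: [0.8, 0.3, 0.2]
finger_gap: 43.9
grip_force: 0.0
```

Emit:
carry_out(plan=[0.33,0,0,0,0,-1,0.33,0,0,0,0,-1,0.33,0,0,0,0,-1,0.33,0,0,0,0,-1,0.33,0,0,0,0,-1])

```text
time_s: 6.05
tool_pos: [593.2, -84.7, 200.2]
eef_rot: [-180.0, 0.1, 18.6]
ft_force: [0.4, -0.4, -0.6]
finger_gap: 44.0
grip_force: 0.0
```

Emit:
carry_out(plan=[0.33,0.03,0,0,0,-1,0.33,0.03,0,0,0,-1,0.33,0,0,0,0,-1,0,0,0,0,0,0,0,0,0,0,0,0])

```text
time_s: 6.47
tool_pos: [622.5, -82.9, 200.1]
eef_rot: [-180.0, 0.1, 1.1]
ft_force: [-0.3, 0.1, 0.3]
finger_gap: 43.9
grip_force: 0.0
```

Run:
```python
from h import *
s=monitor.read_state();print(s["tool_pos"].round(1),s["eef_rot"].round(1),s["q"].round(0),s["finger_gap"])
im=[]
for n,b in(("top",(320,190,400,310)),("scene",(235,200,355,320))):
    c=capture(n)
    for k in("blue","red"):
        for q,ce,m in blobs(mask(c,k)): print(n,k,q,ce)
    im.append(cv2.resize(c["image"][b[1]:b[3],b[0]:b[2],::-1],None,fx=4,fy=4,interpolation=cv2.INTER_CUBIC))
cv2.imwrite("pics/b.png",np.hstack(im)[:480])
```

```text
[622.5 -82.9 200.1] [-1.8e+02  1.0e-01  1.1e+00] [-8. 22. 95. -0. 63. 81.] 43.93618672087566
top blue [362, 240, 5, 7, 22] [363.4, 242.2]
scene blue [301, 265, 23, 27, 437] [311.4, 278.5]
scene red [255, 241, 10, 20, 132] [259.7, 250.2]
```

View pics/b.png

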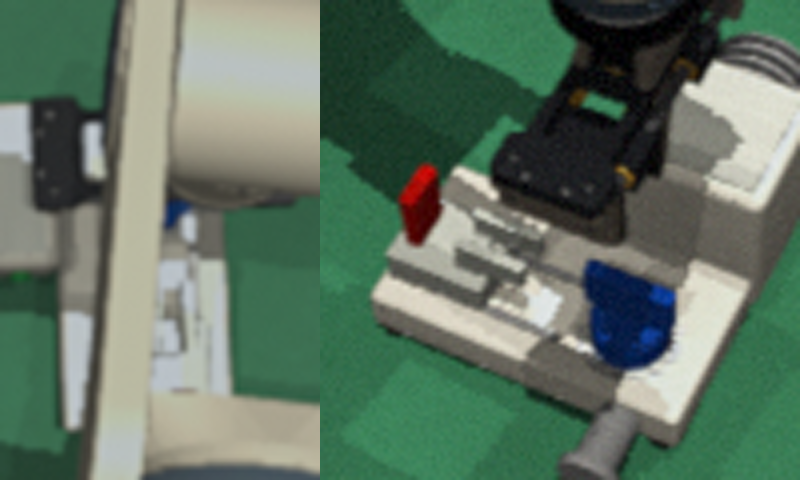

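The jaw is fully open: in the right half the handle is near (420,205), well clear of the wing at (630,280). Descending onto the wing.

Emit:
carry_out(plan=[0.05,0,-1,0,0,0,0,0,-1,0,0,0,0,0,-1,0,0,0,0,0,-0.75,0,0,0,0,0,0,0,0,0])

```text
time_s: 6.98
tool_pos: [621.6, -82.7, 84.2]
eef_rot: [-180.0, 0.3, 1.0]
ft_force: [-1.8, -0.1, -0.2]
finger_gap: 43.9
grip_force: 0.0
```

Emit:
carry_out(plan=[0,0,0,0,0,0,0,0,0,0,0,0,0,0,0,0,0,0,0,0,0,0,0,0,0,0,0,0,0,0], hand=0, newtons=30)

```text
time_s: 7.4
tool_pos: [625.2, -83.0, 89.5]
eef_rot: [180.0, -0.1, 0.9]
ft_force: [-0.7, 0.6, 0.8]
finger_gap: 12.6
grip_force: 0.0
```

Emit:
carry_out(plan=[0,0,0,0,0,0,0,0,0,0,0,0])

```text
time_s: 7.57
tool_pos: [625.2, -83.1, 89.4]
eef_rot: [180.0, -0.1, 0.9]
ft_force: [-1.4, 0.6, 7.6]
finger_gap: 11.8
grip_force: 30.0
```

Emit:
carry_out(plan=[0,0,0,0,0,0.5,0,0,0,0,0,0.5,0,0,0,0,0,0.5,0,0,0,0,0,0.5,0,0,0,0,0,0])

```text
time_s: 7.98
tool_pos: [625.5, -83.0, 89.4]
eef_rot: [180.0, -0.1, 13.1]
ft_force: [-0.4, 0.3, 6.1]
finger_gap: 11.8
grip_force: 30.0
```

Run:
```python
from h import *
s=monitor.read_state();print(s["tool_pos"].round(1),s["eef_rot"].round(1),s["q"].round(0),s["finger_gap"],s["ft_torque"].round(2),s["ft_force"].round(1))
```

```text
[625.5 -83.   89.4] [ 1.80e+02 -1.00e-01  1.31e+01] [-8. 30. 99.  0. 51. 69.] 11.79562304761486 [0.08 0.02 0.09] [-0.4  0.3  6.1]
```

Emit:
carry_out(plan=[0,0,0,0,0,0.6,0,0,0,0,0,0.6,0,0,0,0,0,0.6,0,0,0,0,0,0.6])

```text
time_s: 8.32
tool_pos: [625.5, -83.0, 89.4]
eef_rot: [179.9, -0.1, 27.5]
ft_force: [0.3, -0.1, 5.7]
finger_gap: 11.2
grip_force: 30.0
```

Run:
```python
from h import *
s=monitor.read_state();print(s["ft_torque"].round(2),s["ft_force"].round(1),s["eef_rot"])
c=capture("scene");b=(265,225,365,325)
cv2.imwrite("pics/c.png",cv2.resize(c["image"][b[1]:b[3],b[0]:b[2],::-1],None,fx=5,fy=5,interpolation=cv2.INTER_CUBIC))
```

```text
[ 0.04  0.04 -0.17] [ 0.3 -0.1  5.7] [ 1.79940473e+02 -1.03018270e-01  2.74959166e+01]
```

View pics/c.png

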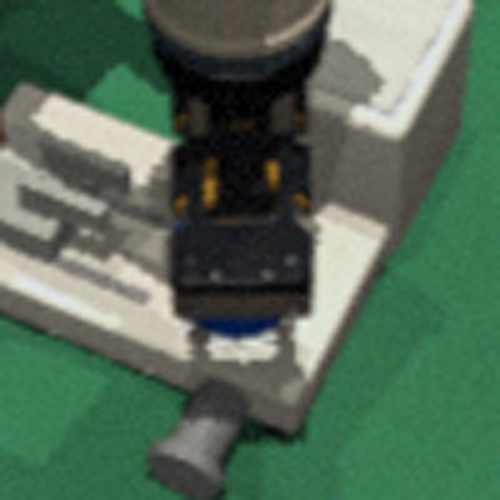

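The wing itself is hidden behind the gripper at (240,250), but the gap is still 12 mm after 27° with little torque. Slipping flat pads would have spread, so the cap is turning. Continuing anticlockwise.

Emit:
carry_out(plan=[0,0,0,0,0,0.7,0,0,0,0,0,0.7,0,0,0,0,0,0.7,0,0,0,0,0,0.7,0,0,0,0,0,0.7])

```text
time_s: 8.78
tool_pos: [625.5, -82.5, 89.4]
eef_rot: [179.9, -0.1, 48.5]
ft_force: [0.6, 2.5, 5.7]
finger_gap: 11.9
grip_force: 30.0
```

Emit:
carry_out(plan=[0,0,0,0,0,0.7,0,0,0,0,0,0.7,0,0,0,0,0,0.7,0,0,0,0,0,0.7,0,0,0,0,0,0.7])

```text
time_s: 9.2
tool_pos: [625.2, -82.0, 89.4]
eef_rot: [179.9, -0.1, 69.5]
ft_force: [-1.1, 5.9, 7.0]
finger_gap: 12.0
grip_force: 30.0
```

Emit:
carry_out(plan=[0,0,0,0,0,0.7,0,0,0,0,0,0,0,0,0,0,0,0])

```text
time_s: 9.45
tool_pos: [625.2, -81.9, 89.4]
eef_rot: [179.9, -0.1, 73.5]
ft_force: [-1.6, 4.9, 8.7]
finger_gap: 11.8
grip_force: 30.0
```

Emit:
carry_out(plan=[0,0,0.1,0,0,0,0,0,0.1,0,0,0,0,0,0,0,0,0])

```text
time_s: 9.7
tool_pos: [624.1, -82.5, 94.4]
eef_rot: [-179.9, -0.0, 73.5]
ft_force: [-1.3, 3.2, 1.6]
finger_gap: 12.0
grip_force: 30.0
```

Emit:
carry_out(plan=[0,0,0.4,0,0,0,0,0,0.5,0,0,0,0,0,0.5,0,0,0,0,0,0.5,0,0,0,0,0,0.5,0,0,0])

```text
time_s: 10.12
tool_pos: [624.8, -83.7, 167.9]
eef_rot: [179.9, 0.0, 73.5]
ft_force: [-0.1, -0.1, -1.5]
finger_gap: 11.8
grip_force: 30.0
```

Emit:
carry_out(plan=[0,0,0.3,0,0,0,0,0,0.2,0,0,0,0,0,0,0,0,0,0,0,0,0,0,0,0,0,0,0,0,0])

```text
time_s: 10.53
tool_pos: [624.1, -83.0, 180.4]
eef_rot: [-179.9, 0.0, 73.5]
ft_force: [-0.2, 0.0, -1.4]
finger_gap: 11.9
grip_force: 30.0
```

Run:
```python
from h import *
s=monitor.read_state();print(s["tool_pos"].round(1),s["eef_rot"].round(1),s["finger_gap"],s["ft_force"].round(1))
im=[]
c=capture("scene");b=(225,180,385,320)
for q,ce,m in blobs(mask(c,"blue")): print(q,ce)
cv2.imwrite("pics/d.png",cv2.resize(c["image"][b[1]:b[3],b[0]:b[2],::-1],None,fx=4,fy=4,interpolation=cv2.INTER_CUBIC))
```

```text
[624.1 -83.  180.4] [-179.9    0.    73.5] 11.924770651542078 [-0.2  0.  -1.4]
[302, 249, 21, 24, 314] [310.6, 262.5]
```

View pics/d.png

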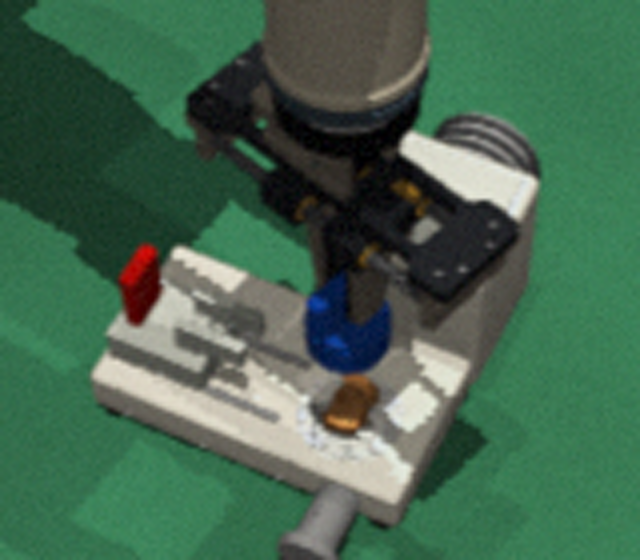

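The cap (350,325) hangs upright in the gripper, about 9 cm above the bared port (345,400). The handle (140,285) is still at the open end, and the 1.5 N load matches the cap's weight.

```bash
python3 -c "
from plant import order
print(order.close_job())"
```

```text
the job is handed in; nothing more can be done
None
```

I slid the jaw fully open, unscrewed the cap anticlockwise by about 73°, lifted it off, and handed the job in with the cap held upright about 9 cm above its port and the jaw left open.

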